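Unclamp the drill-guide plate and hold it poised over the vice pins

TASK

Turn the hex nut on the grey stand a quarter turn counter-clockwise by hand so that its clamp arm swings off the drill-guide plate, then pick the plate up by its handle and carry it over the rack of files to the red vice. Finish while holding it there, level and still, with each of its two holes centred over one of the two pins (either way round) and its underside about 8 mm above the pin tips, not touching them. Do not touch the file rack or bump the vice, and leave the hammer, wooden box and tin alone.

Things in the scene. Friction and masses are not known exactly. Their poses are not given: they have to be found in the camera images.
- stand: Grey steel storage stand fixed to the bench, a slab 160 (x) x 150 (y) x 16 mm high. Its origin is on the bench directly under the middle of the stored plate; the slab reaches from 110 mm behind to 50 mm ahead of it along its x axis. The clamp nut stands on the slab at x = -64 mm, y = 0 in its frame. It stands left or right of the file rack, with the vice on the other side.
- nut (a joint): Angle (rad) of the captive hex nut with its clamp arm, turning about a vertical axis. At 0 the arm points over the plate (along the stand's +x); it grows counter-clockwise seen from above and has end stops at 0 and 1.65. It starts between 0 and 0.25; the arm is clear of the plate from about 1.2, well clear at a quarter turn. It has a little friction (about 0.12 N m) and stays where it is left.
- nut_grip (a point): Grip point on the axis of the hex nut, 55 mm above the bench. Bare steel hexagon, 24 mm across flats, its flats from 34 to 68 mm above the bench, with a stud end to 74 mm. x runs along the clamp arm, and one pair of flats faces +x and -x (the others at 60 degrees from these); z is up.
- clamp_tip (a point): Tip of the dark clamp arm under the hexagon, 48 mm from the nut axis, at the arm's top (34 mm above the bench). The arm turns with the nut, is 18 mm wide and 8 mm thick; closed, it overlaps the plate's edge by 12 mm, about 2 mm above it.
- plate: Loose drill-guide plate, bare aluminium, 56 (x) x 124 (y) x 8 mm (z), about 0.3 kg, lying on the stand (underside 16 mm above the bench). Origin at the centre of its underside, z up. Two 18 mm through holes at y = +43 and -43 mm. On top a dark bridge handle along y: bar 56 mm long, 14 mm wide (x), from 36 to 48 mm above the underside, on two feet at y = +-24 mm.
- plate_grip (a point): Centre of the plate's handle bar, 42 mm above the plate's underside; grip it across x, 14 mm wide. Axes as the plate's.
- plate_hole1 (a point): Centre of the lower mouth of the plate's hole at y = +43 mm.
- plate_hole2 (a point): Centre of the lower mouth of the plate's hole at y = -43 mm.
- vice: Red drill vice fixed to the bench, base 190 (x) x 100 (y) mm, jaws to 65 mm height, screw with cross bar pointing to its -x (as far as 146 mm). A bare steel block 44 x 124 mm, its top 75 mm above the bench, is clamped in it, with two upright steel pins of 8 mm diameter, 20 mm tall, at y = +43 and -43 mm. Origin on the bench under the middle of the block.
- vice_pins (a point): Midpoint between the two pin tips, 95 mm above the bench; the y axis runs from pin 2 to pin 1, z is up.
- vice_pin1 (a point): Tip centre of the pin at the vice's y = +43 mm.
- vice_pin2 (a point): Tip centre of the pin at the vice's y = -43 mm.
- rack: Fixed wooden file rack between stand and vice, 230 (x) x 50 (y) mm, with five files standing in a row along its x axis, blue handles up; highest point 150 mm above the bench. Origin on the bench under its centre.
- hammer: Bystander: loose hammer lying at the far side of the bench; leave it.
- scriber_box: Bystander: loose open wooden box, 70 x 100 x 30 mm, at the far side; leave it.
- tin: Bystander: loose metal tin, 52 mm diameter, 70 mm tall, at the far side; leave it.

How it is judged:
By the outcome, as a careful person would: the job done as asked, in the order asked, and still so for the second after the job is handed in, while the arm keeps its last pose, push and grip.
It also fails if it takes over 62 s, if anything falls off the work surface, if the arm or the gripper's body presses on something with over 40 N, if the wrist force passes 120 N, or if a joint passes its speed limit or range.

ROBOT

A 6-joint arm with a two-finger parallel gripper is mounted at the origin on the work surface. World frame = base frame: x ahead of the robot, y to its left, z up, the work surface at z = 0. Lengths are in m, angles in rad, forces in N, time in s.
With the tool pointing down it reaches from about 0.275 to 0.825 m from the base axis. Payload 4.9 kg.
Tool frame: the origin (TCP) lies midway between the tips of the shut fingers; the grasp point (between the pads) lies 19 mm behind it; z points along the fingers, y is the line along which they close (so a half turn about z gives the same grasp; the last joint's range is limited). The gripper opens to 85 mm and grips with 20 to 120 N. Pads are 22 mm wide; open, the fingers measure 114 mm over their backs; the gripper's body (76 mm by 85 mm) begins 54 mm behind the grasp point. The pads swing forward as they close: fully open they stand 13 mm farther back than shut.
Start: joints at [-1.34, 0.326, -0.193, 1.052, 0, 1.437], TCP at [0.196, -0.514, 0.231] pointing down, gripper open.
Joint ranges: [-2.65, 2.65], [-0.97, 1.79], [-1.3, 1.35], [-1.93, 2.1], [-1.47, 1.37], [-3.14, 3.14]. Speed limits (rad/s): [2.57, 2.57, 3.14, 3.14, 3.14, 3.14].

INTERFACE

Orientations are given as a 3x3 rotation matrix whose columns are the frame's x, y, z axes.
In Python, from bench import status, imaging, r gives the robot as it stands. The module is installed in compiled form; this text tells all that it offers.
- The arm moves only by the tool drive_tool, never from a script. Its argument "rows" is a list of rows, each a list of 7 numbers: the shift along the tool's x, y, z in mm, then the turn, a rotation vector about the tool's x, y, z in degrees, then the finger opening in mm, from 0 to 85.4. In form: [[dx, dy, dz, ax, ay, az, fingers], ...]. A call has 1 to 20 rows; each row is the pose to reach, as a shift and turn from the pose commanded when the call began, along the tool's axes at that moment; what a row does not reach only later rows make up. A row lasts 1/10 s, in which the tool goes at most 50 mm and 8.59 degrees, less where a joint would pass 70% of its speed; a pose out of reach is approached as far as the arm can. A call with a gripper value outside its range is refused whole. The fingers move at their own pace and stop on an object; "squeeze" is the grip in N (left out, the last holds). Time passes only in rows, so rows that repeat a pose let the fingers close. It gives the time, the measured TCP pose, the force, the opening and the grip force at its end, in the units of the state.
- status.state(): the state, without advancing time (a new reading comes with each control period).
- imaging.read_camera(name): name is "scene" or "top" or "wrist"; returns (picture, depth): 420x560x3 uint8, blue, green, red; 420x560 float32, m along the optical axis (not along the pixel's ray), 0 where there is no reading.
- imaging.calibration(name): a dict with "fx", "fy", "cx", "cy" (pixels), "camera_from_world" (4x4, takes a point from world to camera coordinates); the wrist camera has in their place "T_tool_cam" (4x4, takes a point from camera to tool coordinates, whose origin is the TCP and whose axes are the flange's). Camera axes: x right, y up, looking along -z (the intrinsics and any distortion apply to the point x, -y, -z); pixel columns grow to the right and rows downward; lengths in m; the calibration is good to about 2 mm. A picture is of the moment at which its call begins: read the wrist's pose just before it. calibration takes no time and is no camera call.
- r.job_done(): hands the job in; it is judged then, once.
The state is a dict: "time_s": time; "joint_positions": joint angles; "qd": joint speeds; "joint_torque": joint torques, N m; "ee_pos": TCP position; "orientation": TCP orientation; "force": force on the tool from outside, world axes, zero at the start; "moment": the same for the moment, N m; "width": finger opening in m; "gripper_force": force on a finger pad.
Only numpy, scipy, OpenCV 4.12 (cv2) and the standard library are available. Lean on these libraries where they do the work, as an engineer would, in place of code of your own. Each camera call takes 0.05 s, during which the arm holds its last target. There are 200 camera calls.

## Working session

There is one attempt and no reset: what is moved stays moved. The work goes in short steps, Python scripts to look and compute and a tool call to move; the robot and the scene stay as the last step left them, time stands still between calls to the robot, and variables do not carry over. Pictures are saved under pics/ and viewed, at most 10 in all, crops included, and the job is handed in when it is done.

Besides the shell and the picture viewer there is one more tool, called after ">>>" as name(argument=value, ...), one argument or row to a line, values as JSON. drive_tool: Moves the arm, as the interface text tells. Its arguments: {"type":"object","properties":{"rows":{"type":"array","items":{"type":"array","items":{"type":"number"}}},"squeeze":{"type":"number"}},"required":["rows"]}

```bash
mkdir -p pics
cat > h.py <<'E'
import numpy as np, cv2
from bench import status, imaging, r
np.set_printoptions(precision=4,suppress=True)
def grab(n):
    s=status.state(); p,d=imaging.read_camera(n); c=imaging.calibration(n)
    return s,p,d,c
def cam_world(c,s=None):
    if "camera_from_world" in c: return np.linalg.inv(np.array(c["camera_from_world"]))
    T=np.eye(4);T[:3,:3]=np.array(s["orientation"]);T[:3,3]=s["ee_pos"]
    return T@np.array(c["T_tool_cam"])
def ray(c,M,uv,z):
    uv=np.atleast_2d(uv).astype(float)
    d=np.stack([(uv[:,0]-c["cx"])/c["fx"],-(uv[:,1]-c["cy"])/c["fy"],-np.ones(len(uv))],1)@M[:3,:3].T
    o=M[:3,3]; t=(z-o[2])/d[:,2]
    return o+t[:,None]*d
def cloud(c,M,dep):
    v,u=np.mgrid[:dep.shape[0],:dep.shape[1]]
    P=np.stack([(u-c["cx"])/c["fx"]*dep,-(v-c["cy"])/c["fy"]*dep,-dep],-1)
    return P@M[:3,:3].T+M[:3,3]
E
python3 - <<'E'
from h import *
for n in ("top","scene"):
    s,p,d,c=grab(n); cv2.imwrite(f"pics/{n}0.png",p); np.savez(f"{n}0.npz",p=p,d=d); print(c)
print(imaging.calibration("wrist")); print(s)
E
```

```text
{'fx': 452.2421675730669, 'fy': 452.2421675730669, 'cx': 278.52297035424453, 'cy': 202.0344227982881, 'camera_from_world': array([[-0.002 , -0.9999,  0.0113, -0.0172],
       [ 0.9979, -0.0012,  0.0642, -0.606 ],
       [-0.0642,  0.0114,  0.9979, -1.1742],
       [ 0.    ,  0.    ,  0.    ,  1.    ]])}
{'fx': 520.4792926578831, 'fy': 520.4792926578831, 'cx': 286.9663481819215, 'cy': 204.30463265825585, 'camera_from_world': array([[-0.3158,  0.9488,  0.0088,  0.1986],
       [-0.699 , -0.239 ,  0.674 ,  0.346 ],
       [ 0.6416,  0.2067,  0.7387, -1.5217],
       [ 0.    ,  0.    ,  0.    ,  1.    ]])}
{'fx': 320.6447607664161, 'fy': 320.6447607664161, 'cx': 279.2592620565786, 'cy': 209.27362799424702, 'T_tool_cam': array([[ 0.0007,  0.964 ,  0.266 ,  0.0672],
       [ 1.    , -0.0011,  0.0014,  0.    ],
       [ 0.0017,  0.266 , -0.964 , -0.1425],
       [ 0.    ,  0.    ,  0.    ,  1.    ]])}
{'time_s': 0.05, 'joint_positions': array([-1.3402,  0.3269, -0.1936,  1.052 , -0.    ,  1.4366]), 'qd': array([ 0.0001, -0.0006,  0.0017,  0.0003,  0.0009,  0.0005]), 'joint_torque': array([  0.0008, -44.4641,  26.3323,   0.008 ,  -0.0002,  -0.    ]), 'ee_pos': array([ 0.1961, -0.5132,  0.2305]), 'orientation': array([[ 0.9342,  0.3568, -0.0004],
       [ 0.3568, -0.9342,  0.0017],
       [ 0.0002, -0.0017, -1.    ]]), 'force': array([-1.0258, -0.077 ,  0.0196]), 'moment': array([ 0.0418,  0.082 , -0.0202]), 'gripper_force': 0.0, 'width': 0.085031832678112}
```

View pics/top0.png

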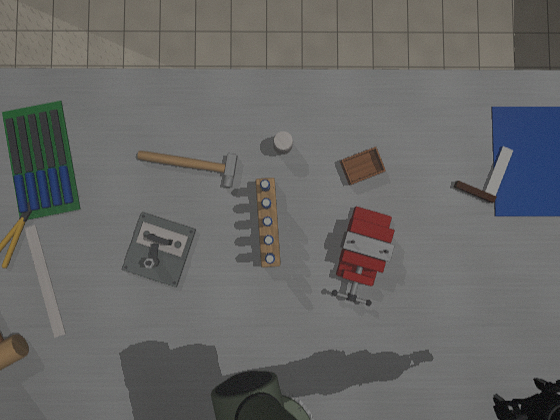

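View pics/scene0.png

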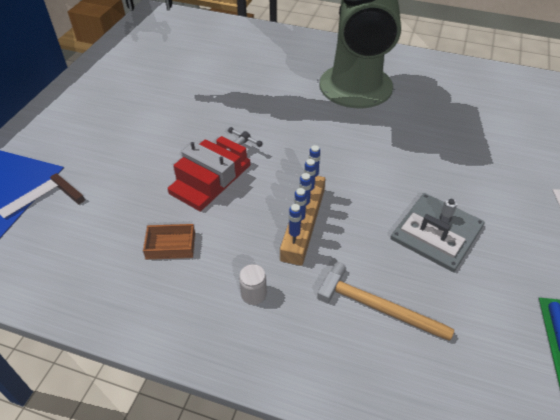

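Run:
```python
from h import *
c=imaging.calibration("top");M=cam_world(c);f=np.load("top0.npz");p,d=f['p'],f['d']
print(ray(c,M,[[148,264]],.07),ray(c,M,[[155,239]],.06), ray(c,M,[[346,236],[388,250]],.075),ray(c,M,[[265,185],[270,258]],.15))
C=cloud(c,M,d); 
for uv in [(148,264),(148,262),(155,239),(367,245),(265,185),(270,258),(90,300)]: print(uv,C[uv[1],uv[0]])
# slab corners by dark gray mask in height band
m=((C[...,2]>.008)&(C[...,2]<.09)).astype(np.uint8); m[:,:100]=0;m[:,215:]=0;m[:200]=0;m[300:]=0
cs,_=cv2.findContours(m,0,2); k=max(cs,key=cv2.contourArea); b=cv2.minAreaRect(k); print(b, ray(c,M,cv2.boxPoints(b),.016))
a=cv2.resize(p[205:310,110:210],None,fx=4,fy=4,interpolation=2); bb=cv2.resize(p[205:310,315:415],None,fx=4,fy=4,interpolation=2)
cv2.imwrite("pics/crop.png",np.hstack([a,bb]))
```

```text
[[0.448  0.3087 0.07  ]] [[0.5101 0.2949 0.06  ]] [[ 0.5168 -0.1867  0.075 ]
 [ 0.4816 -0.2917  0.075 ]] [[0.6378 0.0151 0.15  ]
 [0.4668 0.0034 0.15  ]]
(148, 264) [0.4483 0.3075 0.0744]
(148, 262) [0.4531 0.3084 0.0717]
(155, 239) [0.5102 0.2934 0.0656]
(367, 245) [ 0.4941 -0.2398  0.0721]
(265, 185) [0.6376 0.0151 0.1523]
(270, 258) [0.4668 0.0035 0.1494]
(90, 300) [ 0.349   0.4795 -0.0021]
((158.6999969482422, 249.39999389648438), (57.237220764160156, 61.664405822753906), 18.434947967529297) [[0.4298 0.3915 0.016 ]
 [0.5827 0.3434 0.016 ]
 [0.5348 0.2002 0.016 ]
 [0.3825 0.2495 0.016 ]]
```

View pics/crop.png

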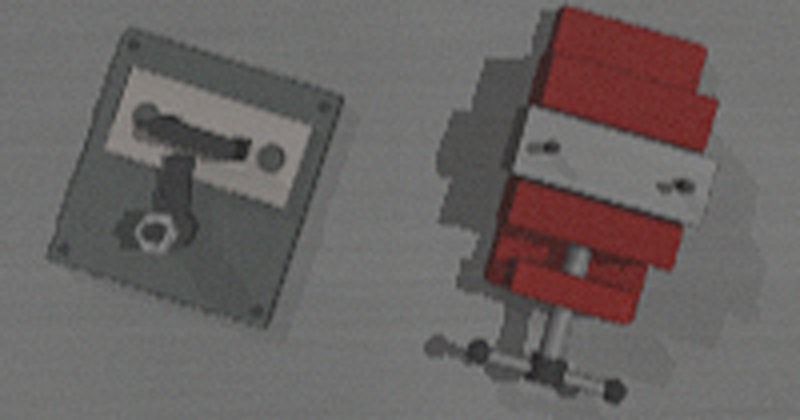

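```bash
cat >> h.py <<'E'
from scipy.spatial.transform import Rotation as Ro
def down(psi):
    a=np.radians(psi); return np.array([[np.cos(a),np.sin(a),0],[np.sin(a),-np.cos(a),0],[0,0,-1]])
def row(pos,psi,s=None):
    """shift mm and rotvec deg (tool axes) from the present pose to a downward pose"""
    s=s or status.state(); R=np.array(s["orientation"])
    v=R.T@(np.array(pos)-s["ee_pos"])*1000; w=Ro.from_matrix(R.T@down(psi)).as_rotvec(degrees=True)
    return np.round(np.r_[v,w],1)
def yaw(s): R=np.array(s["orientation"]); return np.degrees(np.arctan2(R[1,0],R[0,0]))
E
python3 -c "
from h import *
print(row([.475,.30,.22],140))"
```

```text
[ 550.7 -660.3   11.7   -0.    -0.1 -119.1]
```

>>> drive_tool(
  rows=[
    [0,0,-50,0,0,0,45],
    [0,0,-90,0,0,0,45],
    [550,-660,-90,0,0,-119,45],
    [550,-660,-90,0,0,-119,45],
    [550,-660,-90,0,0,-119,45],
    [550,-660,-90,0,0,-119,45],
    [550,-660,-90,0,0,-119,45],
    [550,-660,-90,0,0,-119,45],
    [550,-660,-90,0,0,-119,45],
    [550,-660,-90,0,0,-119,45],
    [550,-660,-90,0,0,-119,45],
    [550,-660,-90,0,0,-119,45],
    [550,-660,-90,0,0,-119,45],
    [550,-660,-90,0,0,-119,45],
    [550,-660,-90,0,0,-119,45],
    [550,-660,-90,0,0,-119,45],
    [550,-660,-90,0,0,-119,45],
    [550,-660,-90,0,0,-119,45],
    [550,-660,-90,0,0,-119,45],
    [550,-660,-90,0,0,-119,45],
  ],
)

```text
time_s: 2.1
ee_pos: [0.4751, 0.3031, 0.3197]
orientation: [[-0.768, 0.641, -0.001], [0.641, 0.768, 0.001], [0.001, -0.0, -1.0]]
force: [0.9, 0.2, -0.2]
width: 0.0447
gripper_force: 0.0
```

>>> drive_tool(
  rows=[
    [0,0,50,0,0,0,45],
    [0,0,100,0,0,0,45],
    [0,0,100,0,0,0,45],
    [0,0,100,0,0,0,45],
  ],
)

```text
time_s: 2.5
ee_pos: [0.474, 0.2982, 0.2216]
orientation: [[-0.765, 0.645, -0.002], [0.645, 0.765, -0.001], [0.001, -0.002, -1.0]]
force: [0.0, 0.1, 1.2]
width: 0.0452
gripper_force: 0.0
```

Run:
```python
from h import *
s,p,d,c=grab("wrist"); cv2.imwrite("pics/w1.png",p); np.savez("w1.npz",p=p,d=d,R=s["orientation"],t=s["ee_pos"]); print(s["ee_pos"],yaw(s))
```

```text
[0.474  0.2982 0.2216] 139.8666646414052
```

View pics/w1.png

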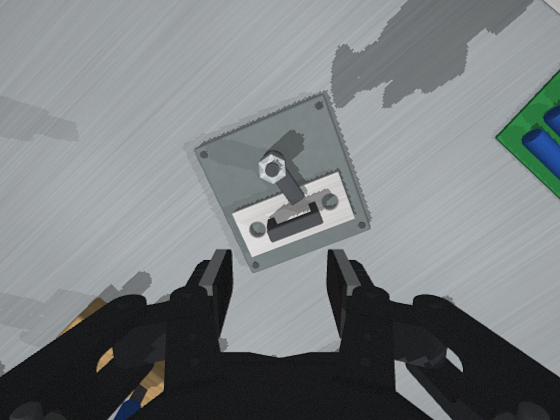

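Run:
```python
from h import *
f=np.load("w1.npz");p=f['p'];c=imaging.calibration("wrist");s=dict(orientation=f['R'],ee_pos=f['t']);M=cam_world(c,s)
C=cloud(c,M,f['d']); print(C[168,273],C[222,280],C[210,250],C[160,230])
g=cv2.GaussianBlur(cv2.cvtColor(p,6),(3,3),0); x0,y0,x1,y1=185,85,380,280
q=np.zeros_like(g);q[y0:y1,x0:x1]=g[y0:y1,x0:x1]
print(g[210,250],g[228,257],g[160,230],g[222,300],g[160,268],g[168,273])
# slab dark screws
for name,ctr,rad,z in [("scr",(203,155),7,.016),("scr",(320,105),7,.016),("scr",(256,265),7,.016),("scr",(362,226),7,.016),("hole",(257,228),13,.024),("hole",(330,201),13,.024),("stud",(273,168),8,.074)]:
    u,v=ctr; w=g[v-rad:v+rad+1,u-rad:u+rad+1].astype(float); t=(np.median(w) if name=="scr" else 0.5*(w.max()+w.min()))-(12 if name=="scr" else 0)
    m=(w<t).astype(np.uint8); n,l,st,ce=cv2.connectedComponentsWithStats(m)
    i=l[rad,rad] or 1+np.argmin(np.hypot(*(ce[1:]-rad).T)); uv=ce[i]+np.array(ctr)-rad
    print(name,uv,st[i,4],ray(c,M,uv,z))
hexm=((C[...,2]>.055)&(C[...,2]<.085)); hexm[:, :245]=0;hexm[:,302:]=0;hexm[:145]=0;hexm[192:]=0
b=cv2.findContours(hexm.astype(np.uint8),0,2)[0];k=max(b,key=cv2.contourArea);print("hex",cv2.minEnclosingCircle(k),cv2.contourArea(k))
cv2.imwrite("pics/w1c.png",cv2.resize(p[85:280,185:380],None,fx=3,fy=3,interpolation=2))
```

```text
[0.4498 0.3111 0.0754] [0.5057 0.2724 0.0232] [0.4738 0.2561 0.0233] [0.4189 0.2748 0.0159]
212 125 119 85 200 84
scr [203.551  154.1429] 49 [[0.396  0.2573 0.016 ]]
scr [318.5926 105.2407] 54 [[0.4363 0.3829 0.016 ]]
scr [255.2708 264.625 ] 48 [[0.5291 0.2146 0.016 ]]
scr [361.4706 224.5686] 51 [[0.5697 0.3401 0.016 ]]
hole [257.0173 229.4277] 173 [[0.4956 0.2473 0.024 ]]
hole [328.5531 201.0088] 226 [[0.5213 0.3286 0.024 ]]
stud [272.6716 168.2786] 201 [[0.45   0.3105 0.074 ]]
hex ((272.1268615722656, 168.0373077392578), 15.079583168029785) 572.5
```

View pics/w1c.png

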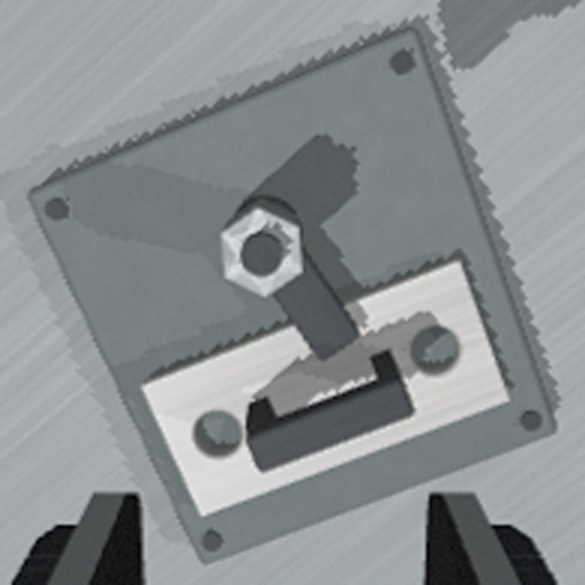

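Run:
```python
from h import *
f=np.load("w1.npz");c=imaging.calibration("wrist");s=dict(orientation=f['R'],ee_pos=f['t']);M=cam_world(c,s)
P=ray(c,M,np.array([[322,359],[358,331],[340,345]])/3+[185,85],.034);n=np.array([.4502,.3100]);print(P)
v=P[2,:2]-n;print(np.hypot(*v),np.degrees(np.arctan2(v[1],v[0])))
H=ray(c,M,np.array([[262,208],[300,227],[298,278],[262,296],[224,275],[222,227]])/3+[185,85],.068)[:,:2];print(H.mean(0))
e=np.roll(H,-1,0)-H;print(np.degrees(np.arctan2(e[:,1],e[:,0]))%60)
print(row([.4502,.3098,.10],140))
```

```text
[[0.4967 0.2971 0.034 ]
 [0.497  0.3132 0.034 ]
 [0.4969 0.3052 0.034 ]]
0.04694019928203391 -5.8737490458072825
[0.4507 0.309 ]
[23.5013 17.9223 16.7478 20.5523 21.3466 15.045 ]
[ 26.5  -8.2 123.4   0.1   0.1  -0.1]
```

```bash
python3 -c "
from h import *
print(row([.4504,.3095,.038],142))"
```

```text
[ 26.2  -8.4 185.4   0.1   0.1  -2.1]
```

>>> drive_tool(
  rows=[
    [26,-8.4,40,0,0,-2,45],
    [26,-8.4,85,0,0,-2,45],
    [26,-8.4,125,0,0,-2,45],
    [26,-8.4,150,0,0,-2,45],
    [26,-8.4,170,0,0,-2,45],
    [26,-8.4,185,0,0,-2,45],
    [26,-8.4,185,0,0,-2,45],
    [26,-8.4,185,0,0,-2,45],
  ],
  squeeze=40,
)

```text
time_s: 3.35
ee_pos: [0.4516, 0.3102, 0.0386]
orientation: [[-0.787, 0.617, 0.003], [0.617, 0.787, 0.002], [-0.002, 0.004, -1.0]]
force: [0.4, -0.1, 0.6]
width: 0.0452
gripper_force: 0.0
```

```bash
python3 -c "
from h import *
print(row([.4504,.3095,.038],142))
s,p,d,c=grab('wrist'); cv2.imwrite('pics/w2.png',p)"
```

```text
[ 0.5 -1.3  0.6  0.2  0.1 -0.1]
```

View pics/w2.png

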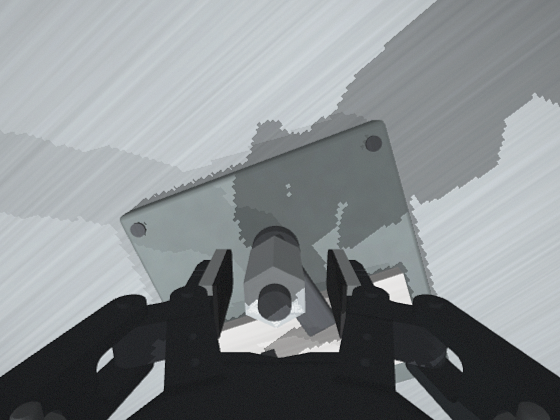

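>>> drive_tool(
  rows=[
    [0.5,-1.2,0.5,0,0,0,45],
    [0.5,-1.2,0.5,0,0,0,20],
    [0.5,-1.2,0.5,0,0,0,15],
    [0.5,-1.2,0.5,0,0,0,15],
    [0.5,-1.2,0.5,0,0,0,15],
    [0.5,-1.2,0.5,0,0,0,15],
    [0.5,-1.2,0.5,0,0,0,15],
    [0.5,-1.2,0.5,0,0,0,15],
  ],
)

```text
time_s: 4.2
ee_pos: [0.4492, 0.3095, 0.037]
orientation: [[-0.787, 0.617, 0.002], [0.617, 0.787, 0.002], [-0.001, 0.003, -1.0]]
force: [-0.8, 0.9, 6.9]
width: 0.0236
gripper_force: 40.2
```

>>> drive_tool(
  rows=[
    [0,0,-1,0,0,-4,15],
    [0,0,-1,0,0,-10,15],
    [0,0,-1,0,0,-17,15],
    [0,0,-1,0,0,-24,15],
    [0,0,-1,0,0,-31,15],
    [0,0,-1,0,0,-38,15],
    [0,0,-1,0,0,-45,15],
    [0,0,-1,0,0,-52,15],
    [0,0,-1,0,0,-59,15],
    [0,0,-1,0,0,-66,15],
    [0,0,-1,0,0,-72,15],
    [0,0,-1,0,0,-77,15],
    [0,0,-1,0,0,-79,15],
    [0,0,-1,0,0,-79,15],
  ],
)

```text
time_s: 5.6
ee_pos: [0.4491, 0.3074, 0.037]
orientation: [[-0.756, -0.654, 0.002], [-0.654, 0.756, -0.003], [0.0, -0.003, -1.0]]
force: [3.2, -4.5, 1.6]
width: 0.0235
gripper_force: 42.2
```

>>> drive_tool(
  rows=[
    [0,0,0,0,0,0,45],
    [0,0,0,0,0,0,45],
    [0,0,0,0,0,0,45],
    [0,0,-20,0,0,0,45],
    [0,0,-50,0,0,0,45],
    [0,0,-90,0,0,0,60],
    [0,0,-130,0,0,0,60],
  ],
)

```text
time_s: 6.3
ee_pos: [0.4474, 0.3086, 0.1677]
orientation: [[-0.756, -0.655, -0.001], [-0.655, 0.756, -0.0], [0.001, 0.001, -1.0]]
force: [1.3, 0.6, -0.0]
width: 0.0601
gripper_force: 0.0
```

```bash
python3 -c "
from h import *
print(row([.51,.289,.20],252.3))"
```

```text
[-34.5 -55.8 -32.3   0.1  -0.1 -31.4]
```

>>> drive_tool(
  rows=[
    [-34.5,-56,-32,0,0,-8,60],
    [-34.5,-56,-32,0,0,-16,60],
    [-34.5,-56,-32,0,0,-24,60],
    [-34.5,-56,-32,0,0,-31.4,60],
    [-34.5,-56,-32,0,0,-31.4,60],
    [-34.5,-56,-32,0,0,-31.4,60],
  ],
)

```text
time_s: 6.9
ee_pos: [0.5106, 0.289, 0.1986]
orientation: [[-0.306, -0.952, -0.0], [-0.952, 0.306, -0.0], [0.0, 0.0, -1.0]]
force: [-0.4, 0.6, 0.2]
width: 0.0597
gripper_force: 0.0
```

Run:
```python
from h import *
s,p,d,c=grab("wrist"); cv2.imwrite("pics/w3.png",p); np.savez("w3.npz",p=p,d=d,R=s["orientation"],t=s["ee_pos"]); print(s["ee_pos"],yaw(s))
```

```text
[0.5106 0.289  0.1986] -107.84117889797739
```

View pics/w3.png

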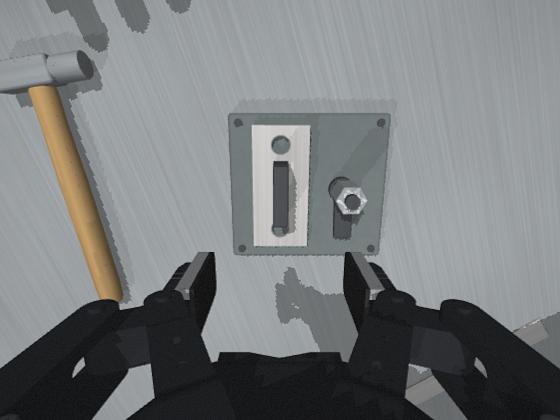

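Run:
```python
from h import *
f=np.load("w3.npz");p=f['p'];c=imaging.calibration("wrist");s=dict(orientation=f['R'],ee_pos=f['t']);M=cam_world(c,s)
C=cloud(c,M,f['d']);g=cv2.cvtColor(p,6)
def big(m):
    k=max(cv2.findContours(m.astype(np.uint8),0,2)[0],key=cv2.contourArea);return k
def roi(m,x0,y0,x1,y1):
    q=np.zeros_like(m);q[y0:y1,x0:x1]=m[y0:y1,x0:x1];return q
def box(k,z):
    b=cv2.boxPoints(cv2.minAreaRect(cv2.convexHull(k)));W=ray(c,M,b,z)[:,:2];e1=W[1]-W[0];e2=W[2]-W[1]
    L=max(e1,e2,key=np.linalg.norm);print(W.mean(0),np.linalg.norm(e1),np.linalg.norm(e2),"long yaw",np.degrees(np.arctan2(L[1],L[0]))%180,b.mean(0))
box(big(roi(g>165,240,115,318,252)),.024)
h=roi((g<110)&(C[...,2]>.045),265,150,297,245);k=big(h);box(k,.064)
print(np.median(C[170:225,279:284,2]))
for u,v in [(238,123),(381,123),(242,249),(371,248)]: print(ray(c,M,[[u,v]],.016))
cv2.imwrite("pics/w3c.png",cv2.resize(p[105:265,220:400],None,fx=4,fy=4,interpolation=2)[:600])
```

```text
[0.5084 0.288 ] 0.0545311807037684 0.12302500934188709 long yaw 73.62373502450754 [280.5 185. ]
[0.5082 0.2867] 0.05637155133498683 0.01294868699239757 long yaw 71.89958395328888 [280.5 195. ]
0.0641531397538026
[[0.5287 0.2151 0.016 ]]
[[0.3954 0.2579 0.016 ]]
[[0.5695 0.3413 0.016 ]]
[[0.4353 0.3832 0.016 ]]
```

```bash
python3 -c "
from h import *
print(row([.5083,.2873,.0385],252.2))"
```

```text
[  2.3   1.5 160.1   0.   -0.   -0. ]
```

>>> drive_tool(
  rows=[
    [2.3,1.5,30,0,0,0,45],
    [2.3,1.5,75,0,0,0,40],
    [2.3,1.5,110,0,0,0,40],
    [2.3,1.5,135,0,0,0,40],
    [2.3,1.5,150,0,0,0,40],
    [2.3,1.5,160,0,0,0,40],
    [2.3,1.5,160,0,0,0,40],
    [2.3,1.5,160,0,0,0,10],
    [2.3,1.5,160,0,0,0,5],
    [2.3,1.5,160,0,0,0,5],
    [2.3,1.5,160,0,0,0,5],
    [2.3,1.5,160,0,0,0,5],
    [2.3,1.5,160,0,0,0,5],
    [2.3,1.5,160,0,0,0,5],
  ],
  squeeze=60,
)

```text
time_s: 8.35
ee_pos: [0.5095, 0.2877, 0.04]
orientation: [[-0.304, -0.953, 0.002], [-0.953, 0.304, 0.001], [-0.002, -0.001, -1.0]]
force: [-1.2, 0.4, 5.4]
width: 0.0128
gripper_force: 59.3
```

>>> drive_tool(
  rows=[
    [0,0,-5,0,0,0,5],
    [0,0,-15,0,0,0,5],
    [0,0,-30,0,0,0,5],
    [0,0,-50,0,0,0,5],
    [0,0,-75,0,0,0,5],
    [0,0,-105,0,0,0,5],
    [0,0,-135,0,0,0,5],
    [0,0,-165,0,0,0,5],
    [0,0,-195,0,0,0,5],
    [0,0,-225,0,0,0,5],
    [0,0,-250,0,0,0,5],
    [0,0,-275,0,0,0,5],
    [0,0,-290,0,0,0,5],
    [0,0,-300,0,0,0,5],
    [0,0,-300,0,0,0,5],
  ],
)

```text
time_s: 9.85
ee_pos: [0.5091, 0.2873, 0.3401]
orientation: [[-0.304, -0.953, 0.002], [-0.953, 0.304, 0.001], [-0.001, -0.001, -1.0]]
force: [0.3, -0.4, -4.2]
width: 0.013
gripper_force: 58.9
```

```bash
python3 -c "
from h import *
s,p,d,c=grab('wrist'); np.savez('w4.npz',p=p,d=d,R=s['orientation'],t=s['ee_pos'])
print(row([.532,-.124,.34],252.2),s['width'],s['force'])"
```

```text
[ 384.6 -147.2   -1.2   -0.     0.     0.1] 0.012964356039915928 [ 0.3345 -0.4264 -4.2275]
```

>>> drive_tool(
  rows=[
    [10,-4,0,0,0,0,5],
    [28,-11,0,0,0,0,5],
    [55,-21,0,0,0,0,5],
    [85,-33,0,0,0,0,5],
    [115,-44,0,0,0,0,5],
    [145,-56,0,0,0,0,5],
    [175,-67,0,0,0,0,5],
    [205,-79,0,0,0,0,5],
    [235,-90,0,0,0,0,5],
    [265,-102,0,0,0,0,5],
    [295,-113,0,0,0,0,5],
    [325,-125,0,0,0,0,5],
    [350,-134,0,0,0,0,5],
    [368,-141,0,0,0,0,5],
    [380,-146,0,0,0,0,5],
    [384,-147,0,0,0,0,5],
    [384,-147,0,0,0,0,5],
    [384,-147,0,0,0,0,5],
  ],
)

```text
time_s: 11.7
ee_pos: [0.5318, -0.1225, 0.3386]
orientation: [[-0.303, -0.953, -0.0], [-0.953, 0.303, 0.001], [-0.001, 0.001, -1.0]]
force: [0.4, 0.5, -4.0]
width: 0.0126
gripper_force: 58.8
```

Run:
```python
from h import *
s,p,d,c=grab("wrist"); cv2.imwrite("pics/w5.png",p); np.savez("w5.npz",p=p,d=d,R=s["orientation"],t=s["ee_pos"]); print(s["ee_pos"],yaw(s))
```

```text
[ 0.5318 -0.1225  0.3386] -107.65463057577537
```

View pics/w5.png

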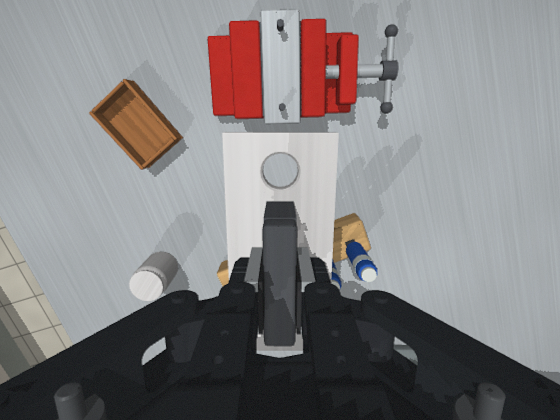

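Run:
```python
from h import *
f=np.load("w5.npz");p=f['p']
cr=lambda u,v,w,k:cv2.resize(p[v:v+w,u:u+w],None,fx=k,fy=k,interpolation=cv2.INTER_NEAREST)
cv2.imwrite("pics/w5c.png",np.hstack([cr(266,10,32,12),cr(266,88,32,12)]))
```

```text
(no output)
```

View pics/w5c.png

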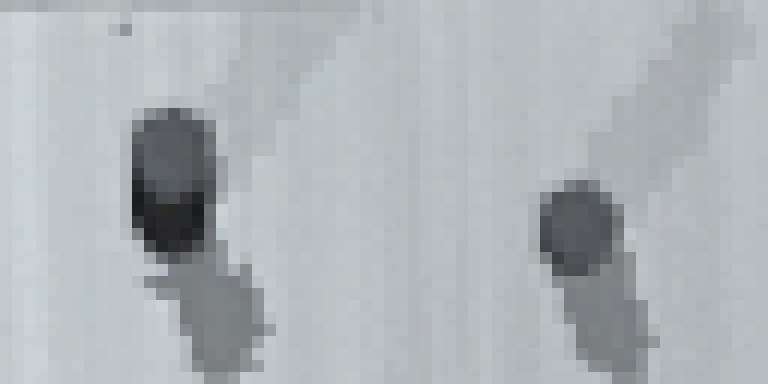

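Run:
```python
from h import *
f=np.load("w5.npz");p=f['p'];c=imaging.calibration("wrist");R,t=f['R'],f['t'];s=dict(orientation=R,ee_pos=t);M=cam_world(c,s)
C=cloud(c,M,f['d']); T=lambda P:((np.atleast_2d(P)-t)@R)*1000
P=ray(c,M,[[280.0,21.7],[281.9,105.9]],.095);print("pins",P,np.linalg.norm(P[0]-P[1]),"mid",P.mean(0),"tool",T(P))
v=P[1]-P[0];print("pin yaw",np.degrees(np.arctan2(v[1],v[0])), "block z",np.median(C[60:90,270:290,2]))
L=T(C[140:240,225:335].reshape(-1,3)).reshape(100,110,3);print("plate z in tool",[np.median(L[a:b,x:x+15,2]).round(2) for a,b in((2,10),(60,80)) for x in (5,85)])
zt=t[2]-np.median(L[2:60,5:30,2])/1000; print(zt)
g=cv2.GaussianBlur(cv2.cvtColor(p,6),(3,3),0)
# hole: non-plate inside; edges of plate by row
for v in (140,160,180,200):
    r_=g[v].astype(int); print(v,[ (u,r_[u]) for u in range(215,232,2)],[ (u,r_[u]) for u in range(326,346,2)])
print(g[120:140,235],g[120:140,320], g[170,255:305:2], g[145:195:2,280])
```

```text
pins [[ 0.4793 -0.2835  0.095 ]
 [ 0.5032 -0.2006  0.095 ]] 0.0862215686474797 mid [ 0.4912 -0.242   0.095 ] tool [[169.4114   1.1452 243.5198]
 [ 83.2203   3.4389 243.5658]]
pin yaw 73.86979533231059 block z 0.07498649352028386
plate z in tool [np.float64(15.83), np.float64(15.73), np.float64(16.04), np.float64(15.81)]
0.32263556806433286
140 [(215, np.int64(180)), (217, np.int64(181)), (219, np.int64(182)), (221, np.int64(185)), (223, np.int64(214)), (225, np.int64(217)), (227, np.int64(216)), (229, np.int64(215)), (231, np.int64(215))] [(326, np.int64(208)), (328, np.int64(208)), (330, np.int64(208)), (332, np.int64(209)), (334, np.int64(209)), (336, np.int64(207)), (338, np.int64(189)), (340, np.int64(176)), (342, np.int64(180)), (344, np.int64(182))]
160 [(215, np.int64(181)), (217, np.int64(181)), (219, np.int64(184)), (221, np.int64(181)), (223, np.int64(199)), (225, np.int64(217)), (227, np.int64(216)), (229, np.int64(215)), (231, np.int64(214))] [(326, np.int64(206)), (328, np.int64(207)), (330, np.int64(208)), (332, np.int64(208)), (334, np.int64(207)), (336, np.int64(202))
[... 609 characters left out ...]
23, np.int64(175)), (225, np.int64(201)), (227, np.int64(215)), (229, np.int64(214)), (231, np.int64(213))] [(326, np.int64(202)), (328, np.int64(203)), (330, np.int64(204)), (332, np.int64(205)), (334, np.int64(197)), (336, np.int64(166)), (338, np.int64(163)), (340, np.int64(164)), (342, np.int64(162)), (344, np.int64(167))]
[121 124 142 167 177 177 176 176 176 176 174 173 184 207 217 216 216 216
 216 216] [122 122 122 121 121 121 121 122 123 123 122 128 158 196 210 208 208 208
 207 208] [218 218 206 153 150 176 174 173 175 178 177 176 177 177 178 177 176 175
 176 179 175 151 162 198 203] [216 216 216 195 161 179 178 177 177 177 177 177 177 178 177 176 176 175
 175 176 171 133 165 194 195]
```

Run:
```python
from h import *
f=np.load("w5.npz");c=imaging.calibration("wrist");R,t=f['R'],f['t'];M=cam_world(c,dict(orientation=R,ee_pos=t)); T=lambda P:((np.atleast_2d(P)-t)@R)*1000
z=.3227
uv=[[280,170.4],[222,140],[222.8,160],[223.5,180],[224.7,200],[337.8,140],[337.2,160],[336,180],[334.8,200],[235,132.3],[320,132.2]]
X=T(ray(c,M,uv,z));print(X)
mid=(X[1:5]+X[5:9])/2;print("yaw of plate x in tool deg",np.degrees(np.polyfit(mid[:,0],mid[:,1],1)[0]))
```

```text
[[ 43.5573   0.6736  15.8845]
 [ 58.3058 -27.3942  15.8589]
 [ 48.6774 -27.4561  15.8639]
 [ 38.7223 -27.57    15.8689]
 [ 28.4236 -27.4337  15.8744]
 [ 58.3414  28.6174  15.8946]
 [ 48.709   28.8018  15.8997]
 [ 38.7496  28.6922  15.9048]
 [ 28.4463  28.5788  15.9101]
 [ 61.9332 -20.9767  15.8611]
 [ 62.0071  19.8766  15.8872]]
yaw of plate x in tool deg 0.1326644414634867
```

>>> drive_tool(
  rows=[
    [8,0,0,0,0,-0.5,5],
    [25,0.3,0,0,0,-1,5],
    [50,0.7,0,0,0,-1.6,5],
    [75,1,10,0,0,-1.6,5],
    [100,1.3,25,0,0,-1.6,5],
    [118,1.5,50,0,0,-1.6,5],
    [126,1.7,80,0,0,-1.6,5],
    [126,1.7,110,0,0,-1.6,5],
    [126,1.7,135,0,0,-1.6,5],
    [126,1.7,155,0,0,-1.6,5],
    [126,1.7,168,0,0,-1.6,5],
    [126,1.7,178,0,0,-1.6,5],
    [126,1.7,180,0,0,-1.6,5],
    [126,1.7,180,0,0,-1.6,5],
    [126,1.7,180,0,0,-1.6,5],
  ],
)

```text
time_s: 13.25
ee_pos: [0.4927, -0.2432, 0.1596]
orientation: [[-0.277, -0.961, 0.001], [-0.961, 0.277, -0.001], [0.001, -0.001, -1.0]]
force: [-0.3, 0.6, -3.4]
width: 0.0129
gripper_force: 58.7
```

Run:
```python
from h import *
s=status.state(); R=np.array(s["orientation"]);print(s["ee_pos"],yaw(s),(np.array([.4912,-.2420,.119+.008])-s["ee_pos"])@R*1000, R)
```

```text
[ 0.4927 -0.2432  0.1596] -106.08356464659701 [-0.7324  1.8183 32.6419] [[-0.277  -0.9609  0.0012]
 [-0.9609  0.277  -0.0009]
 [ 0.0005 -0.0014 -1.    ]]
```

>>> drive_tool(
  rows=[
    [-1,1.2,8,0,0,0,5],
    [-1,1.2,16,0,0,0,5],
    [-1,1.2,20,0,0,0,5],
    [-1,1.2,20,0,0,0,5],
    [-1,1.2,20,0,0,0,5],
    [-1,1.2,20,0,0,0,5],
  ],
)

```text
time_s: 13.85
ee_pos: [0.4915, -0.2417, 0.139]
orientation: [[-0.277, -0.961, 0.0], [-0.961, 0.277, -0.0], [0.0, -0.0, -1.0]]
force: [1.7, 0.4, -4.1]
width: 0.0124
gripper_force: 58.7
```

Run:
```python
from h import *
s,p,d,c=grab("wrist"); np.savez("w6.npz",p=p,d=d,R=s["orientation"],t=s["ee_pos"]); R=np.array(s["orientation"])
print(s["ee_pos"],yaw(s),(np.array([.4912,-.2420,.127])-s["ee_pos"])@R*1000, R[:,2])
cv2.imwrite("pics/w6.png",cv2.resize(p[140:205,245:315],None,fx=8,fy=8,interpolation=0))
t_,d_,c_=grab("scene")[1:]; np.savez("s6.npz",p=t_,d=d_)
```

```text
[ 0.4915 -0.2417  0.139 ] -106.0979745079255 [ 0.3512  0.1954 11.9833] [ 0.0004 -0.0003 -1.    ]
```

View pics/w6.png

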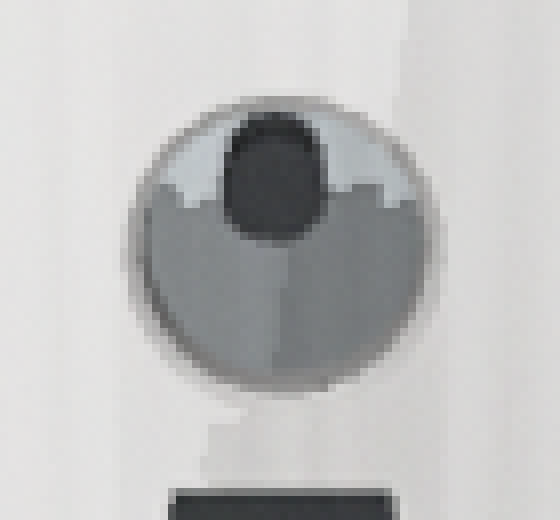

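Run:
```python
from h import *
f=np.load("w6.npz");c=imaging.calibration("wrist");R,t=f['R'],f['t'];M=cam_world(c,dict(orientation=R,ee_pos=t)); T=lambda P:((np.atleast_2d(P)-t)@R)*1000
print("hole",T(ray(c,M,[[279.5,169.9]],t[2]-.0159)),"pin",T(ray(c,M,[[278.9,163.7],[278.9,163.2],[278.9,164.2]],.095)))
C=T(cloud(c,M,f['d'])[155:172,279]);print(C[:,[0,2]])
```

```text
hole [[43.7949  0.4229 15.9065]] pin [[43.1822  0.1102 43.9899]
 [43.4721  0.1101 43.9899]
 [42.8921  0.1104 43.9898]]
[[47.1767 53.7222]
 [47.2472 47.4571]
 [47.0282 44.1547]
 [46.3902 44.7135]
 [45.8158 44.69  ]
 [45.3567 43.6959]
 [44.8466 43.1596]
 [44.0956 44.5557]
 [43.5688 44.1385]
 [43.1487 42.9262]
 [42.5913 42.7782]
 [41.8452 43.994 ]
 [41.2902 43.7987]
 [40.6557 44.1545]
 [40.1284 43.7625]
 [39.5245 43.8886]
 [35.9596 63.2335]]
```

>>> drive_tool(
  rows=[
    [-0.5,-0.3,4,0,0,0,5],
    [-0.5,-0.3,8,0,0,0,5],
    [-0.5,-0.3,11,0,0,0,5],
    [-0.5,-0.3,12,0,0,0,5],
    [-0.5,-0.3,12,0,0,0,5],
    [-0.5,-0.3,12,0,0,0,5],
    [-0.5,-0.3,12,0,0,0,5],
    [-0.5,-0.3,12,0,0,0,5],
  ],
)

```text
time_s: 14.75
ee_pos: [0.4918, -0.2412, 0.1269]
orientation: [[-0.277, -0.961, 0.0], [-0.961, 0.277, -0.0], [0.0, -0.0, -1.0]]
force: [-0.9, -0.6, -3.7]
width: 0.013
gripper_force: 58.8
```

Run:
```python
from h import *
s,p,d,c=grab("wrist");R=np.array(s["orientation"]);t=s["ee_pos"];M=cam_world(c,s);T=lambda P:((np.atleast_2d(P)-t)@R)*1000
print(t,yaw(s),R[:,2],s["force"],s["qd"])
g=cv2.cvtColor(p,6)
r0=(g<75).astype(np.uint8);q=np.zeros_like(r0);q[145:195,258:302]=r0[145:195,258:302]
k=max(cv2.findContours(q,0,2)[0],key=cv2.contourArea);x,y,w,h=cv2.boundingRect(k);print(x,y,w,h)
v=y+h-.5-w/2;u=x+w/2-.5
print("pin",T(ray(c,M,[[u,v]],.095)))
L=T(cloud(c,M,d).reshape(-1,3)).reshape(420,560,3)
print("tip depth",np.median(L[int(v)-3:int(v)+4,int(u)-3:int(u)+4,2]),"plate",[np.median(L[a:a+10,b:b+12,2]) for a in(140,200) for b in(230,318)])
# hole edges
print(g[170,254:264],g[170,296:306],g[146:156,290],g[184:194,290])
```

```text
[ 0.4918 -0.2412  0.1269] -106.10028073639182 [ 0.0003 -0.0001 -1.    ] [-0.8903 -0.6333 -3.6699] [ 0.0027  0.0013  0.0001  0.0013 -0.0014  0.0011]
273 155 13 15
pin [[45.1429  0.1703 31.9333]]
tip depth 31.831079068408915 plate [np.float64(15.977787270990255), np.float64(15.90271707719543), np.float64(16.06422460422233), np.float64(15.712590380085743)]
[228 229 228 229 230 226 207 164 143 116] [121 118 146 180 200 218 218 216 217 218] [226 226 226 225 225 226 226 223 192 172] [129 137 184 203 204 209 209 208 209 208]
```

Run:
```python
from h import *
s,p,d,c=grab("wrist");R=np.array(s["orientation"]);t=s["ee_pos"];M=cam_world(c,s)
L=((cloud(c,M,d)-t)@R*1000)[150:195,258:303]; g=cv2.cvtColor(p,6)[150:195,258:303]
m=(abs(L[...,2]-32)<2.5)&(g<110);P=L[m];print(m.sum(),P.min(0),P.max(0),P.mean(0))
print(s["ee_pos"]); print(cv2.cvtColor(p,6)[150:180,279])
```

```text
167 [40.1234 -3.6297 30.2313] [47.7529  4.0357 34.2939] [44.0233  0.2524 32.0479]
[ 0.4918 -0.2412  0.1269]
[229 223 155 169 175  42  45  47  52  68  62  62  62  64  61  61  63  62
  70  89  88  85  95 125 123 121 122 123 123 120]
```

```bash
python3 -c "
from bench import r; print(r.job_done())"
```

```text
the job is handed in; nothing more can be done
None
```

The nut is turned to about 89° open with the clamp arm off the plate, and the plate is now held level and still, about 8 mm above the pins; the job was handed in at about 15 s. One hole was measured within about 0.5 mm of its pin; the other was hidden from the camera and relies on the measured alignment.

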